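Close and lock the filter housing's access panel

TASK

Push the open access panel of the blue filter housing shut with your fingertips, then set a fingertip in the slot of its black quarter-turn fastener and turn it clockwise (seen from above) all the way to its stop, so that the panel is locked. Nothing is to be gripped or lifted: do not raise the panel, do not force the fastener, leave the things around it alone, and finish with the hand clear.

Things in the scene. Friction and masses are not known exactly. Their poses are not given: they have to be found in the camera images.
- housing: Blue filter housing fixed to the bench, 150 (x) x 170 (y) x 60 mm high. Origin: centre of its underside, on the bench top; its x points to the robot's right (yaw -1.57 +- 0.45 rad), its y away from the robot, z up. Its aluminium access panel, 150 x 170 x 4 mm, is hinged along the right top edge (x = +75 mm, z = 60 mm, above the grey hose stub); shut, it lies flat, top face at z = 64 mm.
- panel (a joint): Opening angle of the access panel: 0 = shut flat (hard stop), grows as its free edge (on the left, housing x = -75 mm) rises. Starts 0.3 to 0.55 open. The hinge is stiff (0.45 N m of friction): the panel stays where it is left and takes about 4 N at the free edge to push down.
- fastener (a joint): Turn of the fastener, 0 (unlocked, stop) to 1.571 (locked, stop), growing clockwise from above. Starts at 0 to 0.35, stays where left, friction 0.07 N m (3 N at 25 mm from the axis). Late in the turn its tongue, under the panel, passes beneath a keeper in the housing's left wall and holds the panel down; if turned while the panel is open, it strikes the keeper and the panel cannot shut.
- slot_centre (a point): Point on the fastener's axis at its slot floor. The fastener is a disc 84 mm in diameter on the panel. Panel shut: axis vertical at housing x = -25 mm, y = 0; slot floor at housing z = 68 mm. The slot runs straight across the disc, 34 mm wide, 14 mm deep, open above and at both ends, between two black cheeks (tops at z = 82 mm). This point's x axis runs along the slot.
- stripe (a point): Middle of the yellow stripe on the slot floor, 29 mm from slot_centre along its -x axis. With the fastener at 0 the stripe lies on the left side of the axis (housing -x, small red dot on the panel), at 1.571 on the side away from the robot (housing +y, green dot).
- panel_corner (a point): Bare spot on the panel's top face near the free corner nearest the robot, to push on: 20 mm from either edge. With the panel shut it is at housing x = -55 mm, y = -65 mm, z = 64 mm. The panel between the disc and its near and far edges (43 mm wide) is bare.
- flux_bottle: Loose white bottle with green cap, 36 mm in diameter, 66 mm high, standing to the right of the housing, to be left alone. Origin: centre of its underside.
- cream_pot: Loose cream-coloured pot, 33 mm in diameter, 34 mm high, standing behind the housing, to be left alone. Origin: centre of its underside.
- bench_block: Loose grey steel block, 48 x 116 x 18 mm, lying to the right, to be left alone. Origin: centre of its underside.
- ring_clamp: Loose wooden ring clamp, 32 x 122 x 23 mm, lying to the right, to be left alone. Origin: centre of its underside.
- slide_calliper: Loose brass slide calliper, 38 x 110 x 12 mm, lying farther right, to be left alone. Origin: centre of its underside.
- gooseneck (a point): Foot (on the bench top, left front) of a black gooseneck holder, a fixed obstacle for the arm: a stem 15 to 25 mm thick that rises 0.6 m and bends over to a clip 0.70 m up, 30 mm nearer the robot and 20 to 120 mm right of the foot. Pass it on the robot's side with the arm drawn in. A white magnifier arm rises 0.13 m beyond it and leans left.

How it is judged:
On the way, in this order (a step that is already met when the one before it is completed fails the run):
1. the panel is pushed shut with the fastener still unlocked (value of joint panel below 0.03 rad and value of joint fastener below 0.6 rad), for 0.2 s.
2. the fastener is turned to its locked stop with the panel shut (value of joint panel below 0.03 rad and value of joint fastener above 1.4 rad), for 0.2 s.
At the end, for the whole second after the job is handed in: The panel is shut (within 0.03 rad) and the fastener stands within 0.17 rad (10 degrees) of its locked stop (all of step 2); the robot touches nothing.
It fails at once if the panel is lifted (opened beyond 0.65 rad) (value of joint panel above 0.65 rad).
It fails at once if the fastener is gripped or forced (more than 60 N between the fingers and it) (contact force between the fingers and fastener above 60 N).
It fails at once if a loose thing is lifted or moved by more than 20 mm (distance of any of flux_bottle, cream_pot, bench_block, ring_clamp, slide_calliper from where it was at the start of the episode above 0.02 m).
It also fails if it takes over 48 s, if anything falls off the work surface, if the arm or the gripper's body presses on something with over 40 N, if the wrist force passes 120 N, or if a joint passes its speed limit or range.

ROBOT

A 6-joint arm with a two-finger parallel gripper is mounted at the origin on a cart in front of the work surface, level with it; the furniture and walls round the work are solid. World frame = base frame: x ahead of the robot, y to its left, z up, the work surface at z = 0. Lengths are in m, angles in rad, forces in N, time in s.
With the tool pointing down it reaches from about 0.25 to 0.775 m from the base axis. Payload 4 kg.
Tool frame: the origin (TCP) lies where the fingers leave the gripper's body, on its centre line; the fingertips stand 97 mm ahead of it and the grasp point (between the pads) lies 78 mm ahead of it; z points along the fingers, y is the line along which they close (so a half turn about z gives the same grasp; the last joint's range is limited). The gripper opens to 94 mm and grips with 3 to 60 N. Pads are 16 mm wide; open, the fingers measure 119 mm over their backs; the gripper's body (75 mm by 177 mm) begins 78 mm behind the grasp point.
Start: joints at [-1.403, 0.087, 1.371, -0, 1.684, -0.103], TCP at [0.147, -0.53, 0.303] pointing down, gripper open.
Joint ranges: [-3.1, 3.1], [-0.76, 2.03], [0.27, 2.55], [-1.08, 4.22], [0.17, 2.65], [-2.57, 2.57]. Speed limits (rad/s): [2.79, 2.79, 3.14, 3.14, 3.14, 3.14].

INTERFACE

Orientations are given as [roll, pitch, yaw] about the fixed x, y, z axes, in that order (R = Rz(yaw) Ry(pitch) Rx(roll)).
In Python, from bench import robot, eyes gives the robot as it stands. The module is installed in compiled form; this text tells all that it offers.
- The arm moves only by the tool carry_out, never from a script. Its argument "deltas" is a list of rows, each an object of numbers: "dx", "dy", "dz": the shift along the tool's x, y, z each as a share of 0.02 m, from -1 to 1; "wx", "wy", "wz": the turn, a rotation vector about the tool's x, y, z each as a share of 0.12 rad, from -1 to 1; "gripper": the closure in counts, from 0 (fully open) to 255 (shut). In form: [{"dx": .., "dy": .., "dz": .., "wx": .., "wy": .., "wz": .., "gripper": ..}, ...]. A call has 1 to 20 rows; each row shifts and turns the commanded pose from where the row before left it, along the tool's axes as they then stand; what a row does not reach is not made up. A row lasts 1/12 s, in which the tool goes at most 41.7 mm and 7.16 degrees, less where a joint would pass 70% of its speed; a pose out of reach is approached as far as the arm can. A call with a number of a shift or a turn outside -1 to 1 is refused whole. A call with a gripper value outside its range is refused whole. The fingers move at their own pace and stop on an object; the grip force is fixed at half the most. Time passes only in rows, so rows that do not move let the fingers close. It gives the time, the measured TCP pose, the force, the opening and the grip force at its end, in the units of the state.
- robot.get_obs(): the state, without advancing time (a new reading comes with each control period).
- eyes.snapshot(name): name is "side" or "top"; returns the picture (420x560x3 uint8, red, green, blue); there is no depth.
- eyes.get_calibration(name): a dict with "fovy" (degrees; the focal length in pixels is half the picture's height over the tangent of half this angle, whatever the lens; pixels are square), "cx", "cy" (the principal point, pixels), "k1" (the pictures are not rectified: a ray, as slopes to the right and down, at radius r is drawn at 1 + k1 r^2 times it, then the intrinsics apply), "R" (3x3) and "t" (3): a world point X has camera coordinates R X + t. Camera axes: x right, y down, z forward; pixel columns grow to the right and rows downward; lengths in m; the calibration is good to about 2 mm. A picture is of the moment at which its call begins. get_calibration takes no time and is no camera call.
- robot.close_job(): hands the job in; it is judged then, once.
The state is a dict: "time": time; "joint_positions": joint angles; "qvel": joint speeds; "joint_torque": joint torques, N m; "tool_pos": TCP position; "ee_rot": TCP orientation; "wrist_force": force on the tool from outside, world axes, zero at the start; "wrist_torque": the same for the moment, N m; "width": finger opening in m; "finger_force": force on a finger pad.
Only numpy, scipy, OpenCV 4.12 (cv2) and the standard library are available. Lean on these libraries where they do the work, as an engineer would, in place of code of your own. Each camera call takes 0.05 s, during which the arm holds its last target. There are 200 camera calls.

## Working session

There is one attempt and no reset: what is moved stays moved. The work goes in short steps, Python scripts to look and compute and a tool call to move; the robot and the scene stay as the last step left them, time stands still between calls to the robot, and variables do not carry over. Pictures are saved under pics/ and viewed, at most 10 in all, crops included, and the job is handed in when it is done.

Besides the shell and the picture viewer there is one more tool, called after "Call:" as a command line: name --argument value ..., lists and objects as JSON in quotes. carry_out: Moves the arm, as the interface text tells. Shift numbers are shares of 0.02 m and turn numbers shares of 0.12 rad, none past 1 either way. Its arguments: {"type":"object","properties":{"deltas":{"type":"array","items":{"type":"object","properties":{"dx":{"type":"number"},"dy":{"type":"number"},"dz":{"type":"number"},"wx":{"type":"number"},"wy":{"type":"number"},"wz":{"type":"number"},"gripper":{"type":"number"}}}}},"required":["deltas"]}

```bash
mkdir -p pics; python3 - <<'E'
from bench import robot, eyes
import cv2,numpy as np
for n in("side","top"):
    cv2.imwrite(f"pics/{n}0.png",eyes.snapshot(n)[:,:,::-1]); c=eyes.get_calibration(n); print(n,{k:np.round(v,4).tolist() for k,v in c.items()})
print({k:np.round(v,3).tolist() for k,v in robot.get_obs().items()})
E
```

```text
side {'fovy': 56.0941, 'cx': 275.1575, 'cy': 214.8392, 'k1': -0.0536, 'R': [[0.9701, -0.2422, 0.017], [-0.0874, -0.4136, -0.9063], [0.2265, 0.8777, -0.4224]], 't': [-0.5845, 0.1321, 0.9146]}
top {'fovy': 45.4921, 'cx': 281.7207, 'cy': 217.6004, 'k1': -0.1025, 'R': [[0.0163, -0.9999, 0.0009], [-0.9925, -0.0163, -0.1208], [0.1208, 0.001, -0.9927]], 't': [-0.0084, 0.6042, 1.0997]}
{'time': 0.1, 'joint_positions': [-1.403, 0.088, 1.372, -0.0, 1.684, -0.103], 'qvel': [-0.002, -0.001, -0.003, -0.001, 0.001, -0.003], 'joint_torque': [0.002, -34.125, -30.33, 0.072, 0.03, -0.0], 'tool_pos': [0.147, -0.53, 0.302], 'ee_rot': [-3.14, -0.0, 0.271], 'wrist_force': [0.285, -0.839, -0.067], 'wrist_torque': [-0.026, 0.011, -0.024], 'finger_force': 0.0, 'width': 0.094}
```

View pics/side0.png

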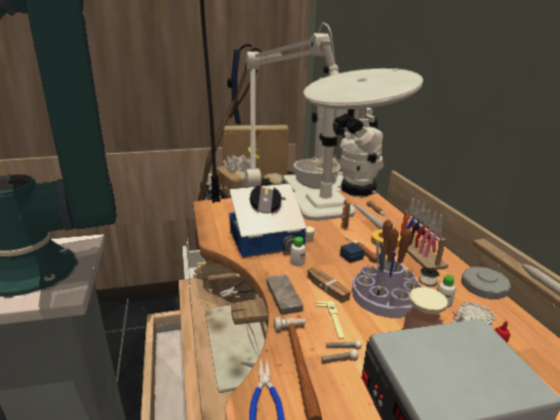

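View pics/top0.png

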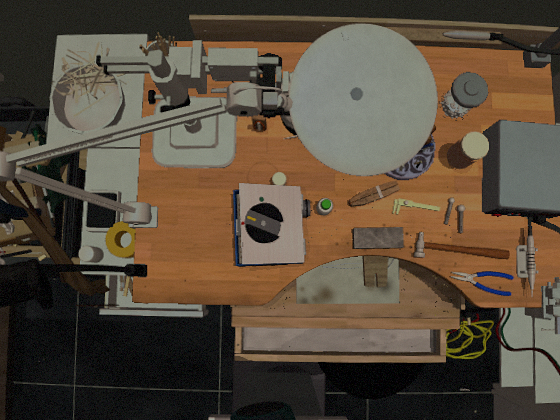

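The side view shows the housing at about (265,220) with its panel open. The top view has the housing at about (270,225), the disc at (264,222), the bottle at (325,206), the pot at (279,178) and the gooseneck foot at about (140,270). I'll zoom in on both.

```bash
python3 - <<'E'
import cv2,numpy as np
a=cv2.imread("pics/top0.png")[170:275,225:340];b=cv2.imread("pics/side0.png")[175:270,220:325]
f=lambda i:cv2.resize(i,(400,400*i.shape[0]//i.shape[1]),interpolation=cv2.INTER_CUBIC)
a,b=f(a),f(b);h=min(len(a),len(b));cv2.imwrite("pics/c0.png",np.hstack([a[:h],b[:h]]));print(h)
E
cat > h.py <<'E'
import numpy as np,cv2
from bench import robot,eyes
def cam(n):
    c=eyes.get_calibration(n);f=210/np.tan(np.radians(c["fovy"])/2)
    return np.array(c["R"]),np.array(c["t"]),f,c["cx"],c["cy"],c["k1"]
def proj(n,X):
    R,t,f,cx,cy,k=cam(n);p=np.atleast_2d(X)@R.T+t;s=p[:,:2]/p[:,2:];s=s*(1+k*(s**2).sum(1,keepdims=True));return s*f+[cx,cy]
def ray(n,u,v):
    R,t,f,cx,cy,k=cam(n);d=np.array([(u-cx)/f,(v-cy)/f]);s=d.copy()
    for _ in range(20): s=d/(1+k*(s@s))
    return -R.T@t,R.T@np.r_[s,1]
def atz(n,u,v,z):
    o,d=ray(n,u,v);return o+d*(z-o[2])/d[2]
E
```

```text
361
```

View pics/c0.png

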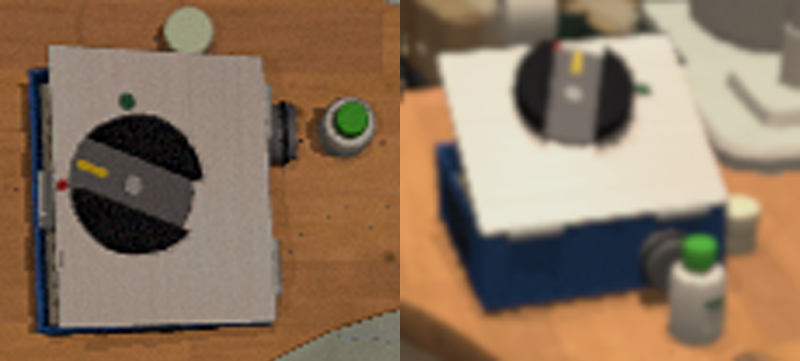

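```bash
cat >> h.py <<'E'
def H2W(p,P,phi=None):   # housing pts (on panel if phi given) -> world ; p=x,y,yaw
    P=np.atleast_2d(P).astype(float)
    if phi is not None:
        q=P-[.075,0,.060];c,s=np.cos(phi),np.sin(phi)
        P=np.c_[q[:,0]*c+q[:,2]*s, q[:,1], -q[:,0]*s+q[:,2]*c]+[.075,0,.060]
    c,s=np.cos(p[2]),np.sin(p[2]);return np.c_[p[0]+c*P[:,0]-s*P[:,1],p[1]+s*P[:,0]+c*P[:,1],P[:,2]]
E
cat > fit.py <<'E'
from h import *
from scipy.optimize import least_squares
T=lambda u,v:(225+(u+.5)/3.478-.5,170+(v+.5)/3.478-.5);S=lambda u,v:(220+(u+.5)/3.81-.5,175+(v+.5)/3.81-.5)
def pts(q):
    x,y,w,phi,th,r=q
    P=[[-.075,.085,.064],[.075,.085,.064],[.075,-.085,.064],[-.075,-.085,.064],[-.025,0,.068],[-.025-r,0,.064],[-.025,r,.064],[-.025-.029*np.cos(th),.029*np.sin(th),.068]]
    return H2W(q,P,phi)
top=np.array([T(50,46),T(263,57),T(273,322),T(58,326),T(133,185),T(62,185),T(127,101),T(93,169)])
sid=np.array([S(275,42),S(325,197),S(85,235),S(40,57),S(173,93),S(157,47),S(242,89),S(177,63)])
def res(q):
    X=pts(q);return np.r_[proj("top",X)-top,proj("side",X)-sid,proj("side",H2W(q,[.075,-.085,0]))-S(90,308),proj("top",H2W(q,[-.075,-.085,.06]))-T(38,332)].ravel()
o=atz("top",*top[4],.1)
s=least_squares(res,[o[0],o[1],-1.57,.4,.2,.05],loss="soft_l1")
print(s.x.round(4));print(res(s.x).reshape(-1,2).round(1).tolist())
p=s.x[:3];print("axis shut",H2W(p,[-.025,0,.068]).round(4),"slot now",pts(s.x)[4].round(4),"corner now",H2W(p,[-.055,-.065,.064],s.x[3]).round(4), "corner shut",H2W(p,[-.055,-.065,.064]).round(4))
print("bottle",atz("top",325.5,204.5,.066).round(3),"pot",atz("top",279.5,178.5,.034).round(3),"goose",atz("top",140,270,0).round(3))
# independent triangulation of hub
a,d=ray("top",*top[4]);b,e=ray("side",*sid[4]);k=np.linalg.lstsq(np.c_[d,-e],b-a,rcond=None)[0];print("tri",a+d*k[0],b+e*k[1])
E
python3 fit.py
```

```text
[ 0.5844  0.032  -1.5117  0.4988  0.3105  0.0491]
[[0.0, -1.0], [0.4, -0.5], [1.2, -0.4], [0.5, 0.0], [-0.0, -0.4], [-1.7, -0.6], [-0.0, 1.1], [-0.5, -0.2], [-1.6, -2.2], [1.5, 1.1], [-0.6, -0.5], [-0.5, -0.3], [0.2, 0.6], [-0.2, -0.4], [-0.4, 0.7], [-0.2, 0.1], [-1.6, 2.4], [-0.3, -0.3]]
axis shut [[0.5829 0.057  0.068 ]] slot now [0.5839 0.041  0.1149] corner now [[0.5173 0.0654 0.1257]] corner shut [[0.5163 0.0831 0.064 ]]
bottle [ 0.632 -0.095  0.066] pot [0.695 0.008 0.034] goose [0.48 0.33 0.  ]
tri [0.58279326 0.04087644 0.11657543] [0.58329332 0.04078474 0.11662712]
```

Call:
carry_out --deltas '[{"dx": 0.5, "dy": -0.46, "gripper": 255}, {"dx": 1, "dy": -0.93, "gripper": 255}, {"dx": 1, "dy": -0.93, "gripper": 255}, {"dx": 1, "dy": -0.93, "gripper": 255}, {"dx": 1, "dy": -0.93, "gripper": 255}, {"dx": 1, "dy": -0.93, "gripper": 255}, {"dx": 1, "dy": -0.93, "gripper": 255}, {"dx": 1, "dy": -0.93, "gripper": 255}, {"dx": 1, "dy": -0.93, "gripper": 255}, {"dx": 1, "dy": -0.93, "gripper": 255}, {"dx": 1, "dy": -0.93, "gripper": 255}, {"dx": 1, "dy": -0.93, "gripper": 255}, {"dx": 1, "dy": -0.93, "gripper": 255}, {"dx": 1, "dy": -0.93, "gripper": 255}, {"dx": 1, "dy": -0.93, "gripper": 255}, {"dx": 1, "dy": -0.93, "gripper": 255}, {"dx": 1, "dy": -0.93, "gripper": 255}, {"dx": 1, "dy": -0.93, "gripper": 255}, {"dx": 1, "dy": -0.93, "gripper": 255}, {"dx": 0.5, "dy": -0.46, "gripper": 255}]'

```text
invalid input
```

Call:
carry_out --deltas '[{"wz": -0.5, "gripper": 255}, {"wz": -1, "gripper": 255}, {"wz": -1, "gripper": 255}, {"wz": -1, "gripper": 255}, {"wz": -1, "gripper": 255}, {"wz": -1, "gripper": 255}, {"wz": -1, "gripper": 255}, {"wz": -1, "gripper": 255}, {"wz": -1, "gripper": 255}, {"wz": -1, "gripper": 255}, {"wz": -1, "gripper": 255}, {"wz": -1, "gripper": 255}, {"wz": -1, "gripper": 255}, {"wz": -1, "gripper": 255}, {"wz": -1, "gripper": 255}, {"wz": -1, "gripper": 255}, {"wz": -1, "gripper": 255}, {"wz": -1, "gripper": 255}, {"wz": -1, "gripper": 255}, {"wz": -1, "gripper": 255}]'

```text
invalid input
```

```bash
cat > st.py <<'E'
from h import *
o=robot.get_obs();print({k:np.round(o[k],3).tolist() for k in("time","joint_positions","tool_pos","ee_rot","wrist_force","wrist_torque","width")})
def tool(d):
    from scipy.spatial.transform import Rotation as Ro
    return (Ro.from_euler("xyz",o["ee_rot"]).inv().apply(d)/.02).round(2)
E
python3 - <<'E'
from st import *
print(proj("side",[[.48,.33,0],[.45,.25,.7]]),proj("top",[.45,.25,.7]))
print(tool(np.array([.517,.076,.24])-o["tool_pos"]))
E
```

```text
{'time': 0.1, 'joint_positions': [-1.403, 0.088, 1.372, -0.0, 1.684, -0.103], 'tool_pos': [0.147, -0.53, 0.302], 'ee_rot': [-3.14, -0.0, 0.271], 'wrist_force': [0.285, -0.839, -0.067], 'wrist_torque': [-0.026, 0.011, -0.024], 'width': 0.094}
[[215.56769915 200.95379452]
 [195.00785761 -48.09655447]] [[ 17.6965947  290.29916951]]
[ 25.92 -24.23   3.13]
```

The gooseneck position checks out. The moves were refused, so rows probably need every field; I'll try one full row.

Call:
carry_out --deltas '[{"dx": 0.5, "dy": -0.46, "dz": 0, "wx": 0, "wy": 0, "wz": -0.5, "gripper": 255}]'

```text
time: 0.18
tool_pos: [0.1534, -0.5192, 0.3014]
ee_rot: [-3.14, 0.001, 0.33]
wrist_force: [-0.1, 0.6, 0.0]
width: 0.0901
finger_force: 0.0
```

Call:
carry_out --deltas '[{"dx": 1, "dy": -0.84, "dz": 0, "wx": 0, "wy": 0, "wz": 0, "gripper": 255}, {"dx": 1, "dy": -0.84, "dz": 0, "wx": 0, "wy": 0, "wz": 0, "gripper": 255}, {"dx": 1, "dy": -0.84, "dz": 0, "wx": 0, "wy": 0, "wz": 0, "gripper": 255}, {"dx": 1, "dy": -0.84, "dz": 0, "wx": 0, "wy": 0, "wz": 0, "gripper": 255}, {"dx": 1, "dy": -0.84, "dz": 0, "wx": 0, "wy": 0, "wz": 0, "gripper": 255}, {"dx": 1, "dy": -0.84, "dz": 0, "wx": 0, "wy": 0, "wz": 0, "gripper": 255}, {"dx": 1, "dy": -0.84, "dz": 0, "wx": 0, "wy": 0, "wz": 0, "gripper": 255}, {"dx": 1, "dy": -0.84, "dz": 0, "wx": 0, "wy": 0, "wz": 0, "gripper": 255}, {"dx": 1, "dy": -0.84, "dz": 0, "wx": 0, "wy": 0, "wz": 0, "gripper": 255}, {"dx": 1, "dy": -0.84, "dz": 0, "wx": 0, "wy": 0, "wz": 0, "gripper": 255}, {"dx": 1, "dy": -0.84, "dz": 0, "wx": 0, "wy": 0, "wz": 0, "gripper": 255}, {"dx": 1, "dy": -0.84, "dz": 0, "wx": 0, "wy": 0, "wz": 0, "gripper": 255}, {"dx": 1, "dy": -0.84, "dz": 0, "wx": 0, "wy": 0, "wz": 0, "gripper": 255}, {"dx": 1, "dy": -0.84, "dz": 0, "wx": 0, "wy": 0, "wz": 0, "gripper": 255}, {"dx": 1, "dy": -0.84, "dz": 0, "wx": 0, "wy": 0, "wz": 0, "gripper": 255}, {"dx": 1, "dy": -0.84, "dz": 0, "wx": 0, "wy": 0, "wz": 0, "gripper": 255}, {"dx": 1, "dy": -0.84, "dz": 0, "wx": 0, "wy": 0, "wz": 0, "gripper": 255}, {"dx": 1, "dy": -0.84, "dz": 0, "wx": 0, "wy": 0, "wz": 0, "gripper": 255}, {"dx": 1, "dy": -0.84, "dz": 0, "wx": 0, "wy": 0, "wz": 0, "gripper": 255}, {"dx": 1, "dy": -0.84, "dz": 0, "wx": 0, "wy": 0, "wz": 0, "gripper": 255}]'

```text
time: 1.85
tool_pos: [0.4237, -0.0694, 0.3022]
ee_rot: [-3.141, 0.001, 0.331]
wrist_force: [0.8, -1.0, -0.6]
width: 0.0005
finger_force: 0.0
```

Call:
carry_out --deltas '[{"dx": 0, "dy": 0, "dz": 0, "wx": 0, "wy": 0, "wz": -1, "gripper": 255}, {"dx": 0, "dy": 0, "dz": 0, "wx": 0, "wy": 0, "wz": -1, "gripper": 255}, {"dx": 0, "dy": 0, "dz": 0, "wx": 0, "wy": 0, "wz": -1, "gripper": 255}, {"dx": 0, "dy": 0, "dz": 0, "wx": 0, "wy": 0, "wz": -1, "gripper": 255}, {"dx": 0, "dy": 0, "dz": 0, "wx": 0, "wy": 0, "wz": -1, "gripper": 255}, {"dx": 0, "dy": 0, "dz": 0, "wx": 0, "wy": 0, "wz": -1, "gripper": 255}, {"dx": 0, "dy": 0, "dz": 0, "wx": 0, "wy": 0, "wz": -1, "gripper": 255}, {"dx": 0, "dy": 0, "dz": 0, "wx": 0, "wy": 0, "wz": -1, "gripper": 255}, {"dx": 0, "dy": 0, "dz": 0, "wx": 0, "wy": 0, "wz": -1, "gripper": 255}, {"dx": 0, "dy": 0, "dz": 0, "wx": 0, "wy": 0, "wz": -1, "gripper": 255}, {"dx": 0, "dy": 0, "dz": 0, "wx": 0, "wy": 0, "wz": -1, "gripper": 255}, {"dx": 0, "dy": 0, "dz": 0, "wx": 0, "wy": 0, "wz": -1, "gripper": 255}, {"dx": 0, "dy": 0, "dz": 0, "wx": 0, "wy": 0, "wz": -1, "gripper": 255}, {"dx": 0, "dy": 0, "dz": 0, "wx": 0, "wy": 0, "wz": -1, "gripper": 255}, {"dx": 0, "dy": 0, "dz": 0, "wx": 0, "wy": 0, "wz": -1, "gripper": 255}, {"dx": 0, "dy": 0, "dz": 0, "wx": 0, "wy": 0, "wz": -1, "gripper": 255}, {"dx": 0, "dy": 0, "dz": 0, "wx": 0, "wy": 0, "wz": -1, "gripper": 255}, {"dx": 0, "dy": 0, "dz": 0, "wx": 0, "wy": 0, "wz": -1, "gripper": 255}, {"dx": 0, "dy": 0, "dz": 0, "wx": 0, "wy": 0, "wz": -1, "gripper": 255}, {"dx": 0, "dy": 0, "dz": 0, "wx": 0, "wy": 0, "wz": -1, "gripper": 255}]'

```text
time: 3.52
tool_pos: [0.4232, -0.0707, 0.3021]
ee_rot: [-3.141, -0.001, 2.737]
wrist_force: [0.0, 0.3, -0.1]
width: 0.0004
finger_force: 0.0
```

```bash
python3 - <<'E'
from st import *
print(tool(np.array([.517,.076,.24])-o["tool_pos"]))
E
```

```text
{'time': 3.517, 'joint_positions': [-0.298, -0.185, 1.633, -0.0, 1.695, -1.464], 'tool_pos': [0.423, -0.071, 0.302], 'ee_rot': [-3.141, -0.001, 2.737], 'wrist_force': [0.017, 0.264, -0.125], 'wrist_torque': [-0.018, -0.156, 0.048], 'width': 0.0}
[-1.42  8.59  3.1 ]
```

Call:
carry_out --deltas '[{"dx": -0.14, "dy": 0.86, "dz": 0, "wx": 0, "wy": 0, "wz": 0, "gripper": 255}, {"dx": -0.14, "dy": 0.86, "dz": 0, "wx": 0, "wy": 0, "wz": 0, "gripper": 255}, {"dx": -0.14, "dy": 0.86, "dz": 0, "wx": 0, "wy": 0, "wz": 0, "gripper": 255}, {"dx": -0.14, "dy": 0.86, "dz": 0, "wx": 0, "wy": 0, "wz": 0, "gripper": 255}, {"dx": -0.14, "dy": 0.86, "dz": 0, "wx": 0, "wy": 0, "wz": 0, "gripper": 255}, {"dx": -0.14, "dy": 0.86, "dz": 0, "wx": 0, "wy": 0, "wz": 0, "gripper": 255}, {"dx": -0.14, "dy": 0.86, "dz": 0, "wx": 0, "wy": 0, "wz": 0, "gripper": 255}, {"dx": -0.14, "dy": 0.86, "dz": 0, "wx": 0, "wy": 0, "wz": 0, "gripper": 255}, {"dx": -0.14, "dy": 0.86, "dz": 0, "wx": 0, "wy": 0, "wz": 0, "gripper": 255}, {"dx": -0.14, "dy": 0.86, "dz": 0, "wx": 0, "wy": 0, "wz": 0, "gripper": 255}, {"dx": 0, "dy": 0, "dz": 0.5, "wx": 0, "wy": 0, "wz": -0.6, "gripper": 255}, {"dx": 0, "dy": 0, "dz": 0.5, "wx": 0, "wy": 0, "wz": -0.65, "gripper": 255}, {"dx": 0, "dy": 0, "dz": 0.5, "wx": 0, "wy": 0, "wz": 0, "gripper": 255}, {"dx": 0, "dy": 0, "dz": 0.5, "wx": 0, "wy": 0, "wz": 0, "gripper": 255}, {"dx": 0, "dy": 0, "dz": 0.5, "wx": 0, "wy": 0, "wz": 0, "gripper": 255}, {"dx": 0, "dy": 0, "dz": 0, "wx": 0, "wy": 0, "wz": 0, "gripper": 255}]'

```text
time: 4.85
tool_pos: [0.5167, 0.0756, 0.2496]
ee_rot: [-3.14, -0.005, 2.879]
wrist_force: [-0.6, 0.3, 0.1]
width: 0.0006
finger_force: 0.0
```

Now I'll push down 0.075 m, to a tip height of about 0.078.

Call:
carry_out --deltas '[{"dx": 0, "dy": 0, "dz": 0.3, "wx": 0, "wy": 0, "wz": 0, "gripper": 255}, {"dx": 0, "dy": 0, "dz": 0.3, "wx": 0, "wy": 0, "wz": 0, "gripper": 255}, {"dx": 0, "dy": 0, "dz": 0.3, "wx": 0, "wy": 0, "wz": 0, "gripper": 255}, {"dx": 0, "dy": 0, "dz": 0.3, "wx": 0, "wy": 0, "wz": 0, "gripper": 255}, {"dx": 0, "dy": 0, "dz": 0.3, "wx": 0, "wy": 0, "wz": 0, "gripper": 255}, {"dx": 0, "dy": 0, "dz": 0.3, "wx": 0, "wy": 0, "wz": 0, "gripper": 255}, {"dx": 0, "dy": 0, "dz": 0.3, "wx": 0, "wy": 0, "wz": 0, "gripper": 255}, {"dx": 0, "dy": 0, "dz": 0.3, "wx": 0, "wy": 0, "wz": 0, "gripper": 255}, {"dx": 0, "dy": 0, "dz": 0.3, "wx": 0, "wy": 0, "wz": 0, "gripper": 255}, {"dx": 0, "dy": 0, "dz": 0.3, "wx": 0, "wy": 0, "wz": 0, "gripper": 255}, {"dx": 0, "dy": 0, "dz": 0.3, "wx": 0, "wy": 0, "wz": 0, "gripper": 255}, {"dx": 0, "dy": 0, "dz": 0.3, "wx": 0, "wy": 0, "wz": 0, "gripper": 255}]'

```text
time: 5.85
tool_pos: [0.5178, 0.0759, 0.18]
ee_rot: [3.142, -0.0, 2.881]
wrist_force: [-0.3, 1.6, 2.6]
width: 0.0
finger_force: 0.8
```

Call:
carry_out --deltas '[{"dx": 0, "dy": 0, "dz": 0.15, "wx": 0, "wy": 0, "wz": 0, "gripper": 255}, {"dx": 0, "dy": 0, "dz": 0.15, "wx": 0, "wy": 0, "wz": 0, "gripper": 255}, {"dx": 0, "dy": 0, "dz": 0.15, "wx": 0, "wy": 0, "wz": 0, "gripper": 255}, {"dx": 0, "dy": 0, "dz": 0.15, "wx": 0, "wy": 0, "wz": 0, "gripper": 255}]'

```text
time: 6.18
tool_pos: [0.5178, 0.0758, 0.1684]
ee_rot: [-3.142, -0.0, 2.881]
wrist_force: [-0.2, 0.9, 2.1]
width: 0.0001
finger_force: 0.8
```

Call:
carry_out --deltas '[{"dx": 0, "dy": 0, "dz": 0.1, "wx": 0, "wy": 0, "wz": 0, "gripper": 255}, {"dx": 0, "dy": 0, "dz": 0.1, "wx": 0, "wy": 0, "wz": 0, "gripper": 255}, {"dx": 0, "dy": 0, "dz": 0.1, "wx": 0, "wy": 0, "wz": 0, "gripper": 255}, {"dx": 0, "dy": 0, "dz": 0.05, "wx": 0, "wy": 0, "wz": 0, "gripper": 255}]'

```text
time: 6.52
tool_pos: [0.5178, 0.0758, 0.1614]
ee_rot: [-3.142, -0.0, 2.881]
wrist_force: [-0.2, 1.2, 3.7]
width: 0.0004
finger_force: 2.4
```

Call:
carry_out --deltas '[{"dx": 0, "dy": 0, "dz": 0.05, "wx": 0, "wy": 0, "wz": 0, "gripper": 255}, {"dx": 0, "dy": 0, "dz": 0.05, "wx": 0, "wy": 0, "wz": 0, "gripper": 255}, {"dx": 0, "dy": 0, "dz": 0, "wx": 0, "wy": 0, "wz": 0, "gripper": 255}, {"dx": 0, "dy": 0, "dz": 0, "wx": 0, "wy": 0, "wz": 0, "gripper": 255}]'

```text
time: 6.85
tool_pos: [0.5178, 0.0758, 0.1614]
ee_rot: [3.142, 0.001, 2.881]
wrist_force: [-3.7, 1.0, 7.9]
width: 0.0008
finger_force: 4.1
```

The panel has reached its stop: height no longer changes and force is rising. I'll raise the hand, set the fingers to about 50 mm, and look.

Call:
carry_out --deltas '[{"dx": 0, "dy": 0, "dz": -0.5, "wx": 0, "wy": 0, "wz": 0, "gripper": 255}, {"dx": 0, "dy": 0, "dz": -0.5, "wx": 0, "wy": 0, "wz": 0, "gripper": 119}, {"dx": 0, "dy": 0, "dz": -0.5, "wx": 0, "wy": 0, "wz": 0, "gripper": 119}, {"dx": 0, "dy": 0, "dz": -0.5, "wx": 0, "wy": 0, "wz": 0, "gripper": 119}, {"dx": 0, "dy": 0, "dz": -0.5, "wx": 0, "wy": 0, "wz": 0, "gripper": 119}, {"dx": 0, "dy": 0, "dz": -0.5, "wx": 0, "wy": 0, "wz": 0, "gripper": 119}, {"dx": 0, "dy": 0, "dz": 0, "wx": 0, "wy": 0, "wz": 0, "gripper": 119}, {"dx": 0, "dy": 0, "dz": 0, "wx": 0, "wy": 0, "wz": 0, "gripper": 119}]'

```text
time: 7.52
tool_pos: [0.5182, 0.0758, 0.2207]
ee_rot: [3.141, 0.002, 2.881]
wrist_force: [0.1, -0.2, 0.7]
width: 0.0439
finger_force: 0.0
```

```bash
python3 - <<'E'
from st import *
print(tool(np.array([.583,.057,.221])-o["tool_pos"]))
a=eyes.snapshot("top")[170:275,225:340,::-1];b=eyes.snapshot("side")[175:270,220:325,::-1]
f=lambda i:cv2.resize(i,(400,400*i.shape[0]//i.shape[1]),interpolation=cv2.INTER_CUBIC)
cv2.imwrite("pics/c1.png",np.hstack([f(a)[:361],f(b)[:361]]))
E
```

```text
{'time': 7.517, 'joint_positions': [0.037, 0.059, 1.564, -0.0, 1.516, -1.273], 'tool_pos': [0.518, 0.076, 0.221], 'ee_rot': [3.141, 0.002, 2.881], 'wrist_force': [0.114, -0.198, 0.698], 'wrist_torque': [0.043, -0.148, 0.027], 'width': 0.044}
[-3.37 -0.07 -0.01]
```

View pics/c1.png

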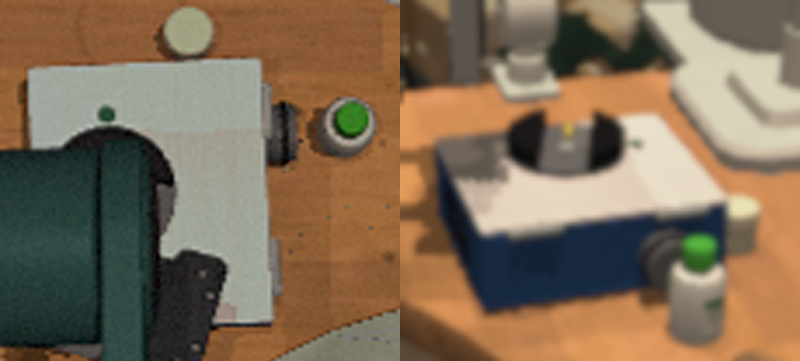

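The panel lies flat in the side view, with the slot at about (567,147) in the crop and the stripe still on the left, so it's unlocked. Next I'll move over the slot and lower the fingers in.

Call:
carry_out --deltas '[{"dx": -0.67, "dy": 0, "dz": 0, "wx": 0, "wy": 0, "wz": 0, "gripper": 119}, {"dx": -0.67, "dy": 0, "dz": 0, "wx": 0, "wy": 0, "wz": 0, "gripper": 119}, {"dx": -0.67, "dy": 0, "dz": 0, "wx": 0, "wy": 0, "wz": 0, "gripper": 119}, {"dx": -0.67, "dy": 0, "dz": 0, "wx": 0, "wy": 0, "wz": 0, "gripper": 119}, {"dx": -0.68, "dy": -0.05, "dz": 0, "wx": 0, "wy": 0, "wz": 0, "gripper": 119}, {"dx": 0, "dy": 0, "dz": 0.4, "wx": 0, "wy": 0, "wz": 0, "gripper": 119}, {"dx": 0, "dy": 0, "dz": 0.4, "wx": 0, "wy": 0, "wz": 0, "gripper": 119}, {"dx": 0, "dy": 0, "dz": 0.4, "wx": 0, "wy": 0, "wz": 0, "gripper": 119}, {"dx": 0, "dy": 0, "dz": 0.4, "wx": 0, "wy": 0, "wz": 0, "gripper": 119}, {"dx": 0, "dy": 0, "dz": 0.2, "wx": 0, "wy": 0, "wz": 0, "gripper": 119}, {"dx": 0, "dy": 0, "dz": 0.2, "wx": 0, "wy": 0, "wz": 0, "gripper": 119}, {"dx": 0, "dy": 0, "dz": 0.2, "wx": 0, "wy": 0, "wz": 0, "gripper": 119}]'

```text
time: 8.62
tool_pos: [0.5822, 0.0577, 0.1753]
ee_rot: [-3.142, -0.0, 2.881]
wrist_force: [-0.1, 0.1, 0.6]
width: 0.0504
finger_force: 0.0
```

Call:
carry_out --deltas '[{"dx": 0, "dy": 0, "dz": 0.15, "wx": 0, "wy": 0, "wz": 0, "gripper": 119}, {"dx": 0, "dy": 0, "dz": 0.1, "wx": 0, "wy": 0, "wz": 0, "gripper": 119}, {"dx": 0, "dy": 0, "dz": 0, "wx": 0, "wy": 0, "wz": 0, "gripper": 119}]'

```text
time: 8.87
tool_pos: [0.5823, 0.0575, 0.1703]
ee_rot: [-3.141, -0.0, 2.881]
wrist_force: [-0.2, 0.1, 0.5]
width: 0.05
finger_force: 0.0
```

Call:
carry_out --deltas '[{"dx": 0, "dy": 0, "dz": 0, "wx": 0, "wy": 0, "wz": 0.7, "gripper": 119}, {"dx": 0, "dy": 0, "dz": 0, "wx": 0, "wy": 0, "wz": 0.7, "gripper": 119}, {"dx": 0, "dy": 0, "dz": 0, "wx": 0, "wy": 0, "wz": 0.7, "gripper": 119}, {"dx": 0, "dy": 0, "dz": 0, "wx": 0, "wy": 0, "wz": 0.7, "gripper": 119}, {"dx": 0, "dy": 0, "dz": 0, "wx": 0, "wy": 0, "wz": 0.7, "gripper": 119}, {"dx": 0, "dy": 0, "dz": 0, "wx": 0, "wy": 0, "wz": 0.7, "gripper": 119}]'

```text
time: 9.37
tool_pos: [0.5832, 0.0572, 0.1712]
ee_rot: [3.141, 0.002, 2.373]
wrist_force: [0.9, -0.2, -0.8]
width: 0.0502
finger_force: 1.1
```

```bash
python3 st.py
```

```text
{'time': 9.367, 'joint_positions': [0.001, 0.226, 1.477, -0.001, 1.437, -0.801], 'tool_pos': [0.583, 0.057, 0.171], 'ee_rot': [3.141, 0.002, 2.373], 'wrist_force': [0.889, -0.178, -0.797], 'wrist_torque': [-0.174, -0.418, 0.084], 'width': 0.05}
```

It's turning smoothly (about 0.08 N m), so I'll continue.

Call:
carry_out --deltas '[{"dx": 0, "dy": 0, "dz": 0, "wx": 0, "wy": 0, "wz": 0.7, "gripper": 119}, {"dx": 0, "dy": 0, "dz": 0, "wx": 0, "wy": 0, "wz": 0.7, "gripper": 119}, {"dx": 0, "dy": 0, "dz": 0, "wx": 0, "wy": 0, "wz": 0.7, "gripper": 119}, {"dx": 0, "dy": 0, "dz": 0, "wx": 0, "wy": 0, "wz": 0.7, "gripper": 119}, {"dx": 0, "dy": 0, "dz": 0, "wx": 0, "wy": 0, "wz": 0.7, "gripper": 119}, {"dx": 0, "dy": 0, "dz": 0, "wx": 0, "wy": 0, "wz": 0.7, "gripper": 119}, {"dx": 0, "dy": 0, "dz": 0, "wx": 0, "wy": 0, "wz": 0.7, "gripper": 119}, {"dx": 0, "dy": 0, "dz": 0, "wx": 0, "wy": 0, "wz": 0.7, "gripper": 119}, {"dx": 0, "dy": 0, "dz": 0, "wx": 0, "wy": 0, "wz": 0.7, "gripper": 119}, {"dx": 0, "dy": 0, "dz": 0, "wx": 0, "wy": 0, "wz": 0.3, "gripper": 119}]'

```text
time: 10.2
tool_pos: [0.584, 0.0561, 0.1715]
ee_rot: [3.137, 0.003, 1.581]
wrist_force: [3.4, -3.5, -1.9]
width: 0.0501
finger_force: 1.8
```

```bash
python3 st.py
```

```text
{'time': 10.2, 'joint_positions': [0.0, 0.226, 1.476, -0.003, 1.435, -0.009], 'tool_pos': [0.584, 0.056, 0.172], 'ee_rot': [3.137, 0.003, 1.581], 'wrist_force': [3.367, -3.514, -1.887], 'wrist_torque': [-0.727, -0.685, 0.061], 'width': 0.05}
```

Small steps to the stop from here.

Call:
carry_out --deltas '[{"dx": 0, "dy": 0, "dz": 0, "wx": 0, "wy": 0, "wz": 0.3, "gripper": 119}, {"dx": 0, "dy": 0, "dz": 0, "wx": 0, "wy": 0, "wz": 0.3, "gripper": 119}, {"dx": 0, "dy": 0, "dz": 0, "wx": 0, "wy": 0, "wz": 0.3, "gripper": 119}]'

```text
time: 10.45
tool_pos: [0.584, 0.0559, 0.1715]
ee_rot: [3.137, 0.003, 1.475]
wrist_force: [3.5, -4.4, -1.2]
width: 0.0498
finger_force: 2.0
```

```bash
python3 st.py
```

```text
{'time': 10.45, 'joint_positions': [0.0, 0.226, 1.476, -0.004, 1.435, 0.097], 'tool_pos': [0.584, 0.056, 0.172], 'ee_rot': [3.137, 0.003, 1.475], 'wrist_force': [3.545, -4.374, -1.162], 'wrist_torque': [-0.811, -0.752, 0.035], 'width': 0.05}
```

Call:
carry_out --deltas '[{"dx": 0, "dy": 0, "dz": 0, "wx": 0, "wy": 0, "wz": 0.25, "gripper": 119}, {"dx": 0, "dy": 0, "dz": 0, "wx": 0, "wy": 0, "wz": 0.25, "gripper": 119}, {"dx": 0, "dy": 0, "dz": 0, "wx": 0, "wy": 0, "wz": 0.25, "gripper": 119}]'

```text
time: 10.7
tool_pos: [0.5839, 0.0556, 0.1715]
ee_rot: [3.137, 0.004, 1.385]
wrist_force: [3.9, -5.9, -1.5]
width: 0.0498
finger_force: 2.9
```

```bash
python3 st.py
```

```text
{'time': 10.7, 'joint_positions': [0.0, 0.226, 1.476, -0.005, 1.435, 0.187], 'tool_pos': [0.584, 0.056, 0.172], 'ee_rot': [3.137, 0.004, 1.385], 'wrist_force': [3.889, -5.859, -1.549], 'wrist_torque': [-1.209, -0.534, 0.138], 'width': 0.05}
```

Torque is rising, so the stop is near. Two more small steps.

Call:
carry_out --deltas '[{"dx": 0, "dy": 0, "dz": 0, "wx": 0, "wy": 0, "wz": 0.2, "gripper": 119}, {"dx": 0, "dy": 0, "dz": 0, "wx": 0, "wy": 0, "wz": 0.2, "gripper": 119}, {"dx": 0, "dy": 0, "dz": 0, "wx": 0, "wy": 0, "wz": 0, "gripper": 119}]'

```text
time: 10.95
tool_pos: [0.5839, 0.0553, 0.1715]
ee_rot: [3.136, 0.004, 1.34]
wrist_force: [2.1, -5.6, -0.3]
width: 0.0503
finger_force: 13.0
```

```bash
python3 st.py
```

```text
{'time': 10.95, 'joint_positions': [0.0, 0.226, 1.476, -0.006, 1.435, 0.232], 'tool_pos': [0.584, 0.055, 0.171], 'ee_rot': [3.136, 0.004, 1.34], 'wrist_force': [2.149, -5.627, -0.265], 'wrist_torque': [-1.184, -0.612, 0.959], 'width': 0.05}
```

The torque jump to 0.96 N m shows it's at the stop. I'll ease back within the slack, lift out, and draw away to look.

Call:
carry_out --deltas '[{"dx": 0, "dy": 0, "dz": 0, "wx": 0, "wy": 0, "wz": -0.7, "gripper": 119}, {"dx": 0, "dy": 0, "dz": 0, "wx": 0, "wy": 0, "wz": -0.8, "gripper": 119}, {"dx": 0, "dy": 0, "dz": -0.2, "wx": 0, "wy": 0, "wz": 0, "gripper": 119}, {"dx": 0, "dy": 0, "dz": -0.5, "wx": 0, "wy": 0, "wz": 0, "gripper": 119}, {"dx": 0, "dy": 0, "dz": -1, "wx": 0, "wy": 0, "wz": 0, "gripper": 119}, {"dx": 0, "dy": 0, "dz": -1, "wx": 0, "wy": 0, "wz": 0, "gripper": 119}, {"dx": 0, "dy": 0, "dz": -1, "wx": 0, "wy": 0, "wz": 0, "gripper": 119}, {"dx": 0, "dy": 0, "dz": -1, "wx": 0, "wy": 0, "wz": 0, "gripper": 119}, {"dx": 0, "dy": 1, "dz": -1, "wx": 0, "wy": 0, "wz": 0, "gripper": 119}, {"dx": -1, "dy": -1, "dz": 0, "wx": 0, "wy": 0, "wz": 0, "gripper": 119}, {"dx": -1, "dy": -1, "dz": 0, "wx": 0, "wy": 0, "wz": 0, "gripper": 119}, {"dx": -1, "dy": -1, "dz": 0, "wx": 0, "wy": 0, "wz": 0, "gripper": 119}, {"dx": -1, "dy": -1, "dz": 0, "wx": 0, "wy": 0, "wz": 0, "gripper": 119}, {"dx": -1, "dy": -1, "dz": 0, "wx": 0, "wy": 0, "wz": 0, "gripper": 119}, {"dx": -1, "dy": -1, "dz": 0, "wx": 0, "wy": 0, "wz": 0, "gripper": 119}, {"dx": -1, "dy": -1, "dz": 0, "wx": 0, "wy": 0, "wz": 0, "gripper": 119}, {"dx": -1, "dy": 0, "dz": 0, "wx": 0, "wy": 0, "wz": 0, "gripper": 119}, {"dx": 0, "dy": 0, "dz": 0, "wx": 0, "wy": 0, "wz": 0, "gripper": 119}]'

```text
time: 12.45
tool_pos: [0.4535, -0.0984, 0.2863]
ee_rot: [3.139, 0.002, 1.513]
wrist_force: [-0.1, 0.2, 0.0]
width: 0.0502
finger_force: 0.0
```

```bash
python3 - <<'E'
from st import *
a=eyes.snapshot("top")[170:275,225:340,::-1];b=eyes.snapshot("side")[175:270,220:325,::-1]
f=lambda i:cv2.resize(i,(400,400*i.shape[0]//i.shape[1]),interpolation=cv2.INTER_CUBIC)
cv2.imwrite("pics/c2.png",np.hstack([f(a)[:361],f(b)[:361]]))
E
```

```text
{'time': 12.45, 'joint_positions': [-0.335, -0.104, 1.593, -0.002, 1.65, -0.277], 'tool_pos': [0.454, -0.098, 0.286], 'ee_rot': [3.139, 0.002, 1.513], 'wrist_force': [-0.139, 0.173, 0.049], 'wrist_torque': [-0.076, -0.087, 0.024], 'width': 0.05}
```

View pics/c2.png

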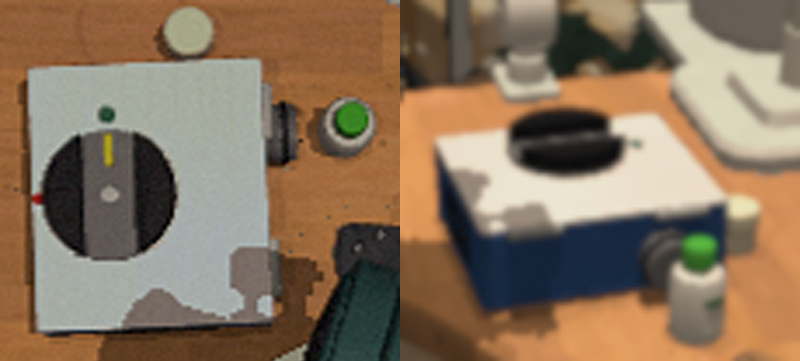

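The panel is flat. The stripe at (108,150) points at the green dot at (106,114), so it's locked, and the hand is clear with the bottle and pot unmoved.

```bash
python3 -c "
from bench import robot
print(robot.close_job())"
```

```text
the job is handed in; nothing more can be done
None
```

I pushed the panel shut, turned the fastener clockwise to its locked stop, and handed the job in at about 12.5 s with the hand clear; the last pictures show it locked, but the hand-in returned no verdict.

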